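# Tip the carton over and push it home at the label reader

## Robot

A 6-joint arm with a two-finger parallel gripper is mounted at the origin on the work surface. World frame = base frame: x ahead of the robot, y to its left, z up, the work surface at z = 0. Lengths are in mm, angles in rad, forces in N, time in s.
With the tool pointing down it reaches from about 350 to 975 mm from the base axis. Payload 7.1 kg.
Tool frame: the origin (TCP) lies on the front face of the gripper's body, between the roots of the fingers; the fingertips stand 80 mm ahead of it and the grasp point (between the pads) lies 61 mm ahead of it; z points along the fingers, y is the line along which they close (so a half turn about z gives the same grasp; the last joint's range is limited). The gripper opens to 88 mm and grips with 3 to 60 N. Pads are 20 mm wide; open, the fingers measure 115 mm over their backs; the gripper's body (75 mm by 178 mm) begins 61 mm behind the grasp point.
Start: joints at [1.266, 0.423, 1.63, -0, 1.089, -0.019], TCP at [176.172, 599.641, 302.675] pointing down, gripper open.
Joint ranges: [-3, 3], [-0.9, 2.11], [0.09, 2.58], [-1.31, 4.45], [0.11, 2.69], [-2.54, 2.54]. Speed limits (rad/s): [2.39, 2.39, 3.01, 3.14, 3.14, 3.14].

## Interface

Orientations are given as a rotation vector (axis times angle).
In Python, from workcell import readout, vision, close_job gives the robot as it stands.
- The arm moves only by the tool servo_tool, never from a script. Its argument "plan" is a list that holds one entry, the list of rows, each a list of 7 numbers: the gripper command: -1 is fully open, 1 is shut, values between are in proportion, then the shift along the world's x, y, z in units of 40 mm (1.0 is 40 mm), then the turn, a rotation vector about the world's x, y, z in units of 5 degrees (1.0 is 5 degrees). A call has 1 to 5 rows; each row shifts and turns the commanded pose from where the row before left it; what a row does not reach is not made up. A row lasts 1/12 s, in which the tool goes at most 41.7 mm and 7.16 degrees, less where a joint would pass 70% of its speed; a pose out of reach is approached as far as the arm can. A call is refused whole if a number of a shift passes 1 or a number of a turn 1, either way. A call with a gripper value outside its range is refused whole. The fingers move at their own pace and stop on an object; the grip force is fixed at half the most. Time passes only in rows, so rows that do not move let the fingers close. It gives the time, the measured TCP pose, the force, the opening and the grip force at its end, in the units of the state.
- readout.get_obs(): the state, without advancing time (a new reading comes with each control period).
- vision.get_image(name): name is "side" or "top"; returns the picture (480x640x3 uint8, red, green, blue); there is no depth.
- vision.camera_params(name): a dict with "fx", "fy", "cx", "cy" (pixels), "rvec" (rotation vector, rad) and "tvec" (3), from world to camera coordinates, as OpenCV has them. Camera axes: x right, y down, z forward; pixel columns grow to the right and rows downward; lengths in mm; the calibration is good to about 2 mm. A picture is of the moment at which its call begins. camera_params takes no time and is no camera call.
- close_job(): hands the job in; it is judged then, once.
The state is a dict: "t": time; "qpos": joint angles; "qvel": joint speeds; "joint_torque": joint torques, N m; "ee_pos": TCP position; "orientation": TCP orientation; "ft_force": force on the tool from outside, world axes, zero at the start; "moment": the same for the moment, N m; "width": finger opening in mm; "grasp_force": force on a finger pad.
Only numpy, scipy, OpenCV 4.12 (cv2) and the standard library are available. Lean on these libraries where they do the work, as an engineer would, in place of code of your own. Each camera call takes 0.05 s, during which the arm holds its last target. There are 200 camera calls.

## Task

The tall slim carton has been left standing on end on the black mat. Push it over towards the aluminium backstop so that it lies flat with its white label facing up, and once it has come to rest push it along the mat until its leading end is flush and square against the backstop, with the whole carton within the mat's width. Only push it, do not grip or lift it, and leave everything else on the table where it is.

Things in the scene. Friction and masses are not known exactly. Their poses are not given: they have to be found in the camera images.
- carton: Carton, 45 (own x) x 80 (y) x 130 mm (z), about 300 g, upright at the start. Origin: centre of the 45 x 80 end it stands on. White label on the broad -x face; +x points at the backstop within 0.35 rad. About 1 N high on the label face tips it; past 0.35 rad it falls freely. Then own x points down, z to the backstop, and the origin is the middle of the trailing end, 22 mm up. It slides at a few N.
- carton_top (a point): Centre of the carton's other 45 x 80 mm end, 130 mm along own z from its origin: the top at the start, the leading end once it has fallen towards the backstop.
- station: Fixed: flat black mat (330 x 190 x 1 mm, no obstacle) and aluminium backstop, an upright plate 200 mm wide, 40 high. Origin: middle of the plate's front face at table level; +x points through the plate away from the carton, y along it. A grey reader 75 mm high stands behind it at y = -62 mm. The standing carton's origin is 195 to 245 mm before the plate: 40 to 100 mm of gap after the fall.
- fitting_a: Bystander: brass hose fitting standing on its translucent cap, 38 mm across, 68 mm high. Origin: centre of its underside.
- fitting_b: Bystander: as fitting_a but larger, 44 mm across, 72 mm high. Origin: centre of its underside.
- fitting_c: Bystander: same as fitting_a.
- short_carton: Bystander: low square carton 75 x 75 mm, 60 mm high. Origin: centre of its underside.
- spool: Bystander: blue plastic spool standing on its flange, 60 mm across, 49 mm high. Origin: centre of its underside.
- tape_roll: Bystander: roll of tape lying flat, 84 mm across, 25 mm high. Origin: centre of its underside.
- driver: Bystander: screwdriver 180 mm long, lying on the table. Origin: on it, at table level.

How it is judged:
By the outcome, as a careful person would: the job done as asked, in the order asked, and still so for the second after the job is handed in, with the robot touching nothing.
It also fails if it takes over 48 s, if anything falls off the work surface, if the arm or the gripper's body presses on something with over 40 N, if the wrist force passes 120 N, or if a joint passes its speed limit or range.

## Working session

There is one attempt and no reset: what is moved stays moved. The work goes in short steps, Python scripts to look and compute and a tool call to move; the robot and the scene stay as the last step left them, time stands still between calls to the robot, and variables do not carry over. Pictures are saved under pics/ and viewed, at most 10 in all, crops included, and the job is handed in when it is done.

Besides the shell and the picture viewer there is one more tool, called after "Request:" by a JSON object that holds its "name" and its "arguments". servo_tool: Moves the arm, as the interface text tells. Its arguments: {"type":"object","properties":{"plan":{"type":"array"}},"required":["plan"]}

```bash
mkdir -p pics
cat > h.py <<'E'
import numpy as np, cv2
from workcell import readout, vision
def cam(n):
    p=vision.camera_params(n); K=np.array([[p['fx'],0,p['cx']],[0,p['fy'],p['cy']],[0,0,1.]])
    return K,cv2.Rodrigues(np.array(p['rvec'],float))[0],np.array(p['tvec'],float).ravel()
def ray(n,uv,z):
    K,R,t=cam(n); c=-R.T@t
    d=(R.T@np.linalg.inv(K)@np.c_[np.atleast_2d(uv),np.ones(len(np.atleast_2d(uv)))].T).T
    return c+d*((z-c[2])/d[:,2])[:,None]
def proj(n,P):
    K,R,t=cam(n); q=(K@(R@np.atleast_2d(P).T+t[:,None])).T
    return q[:,:2]/q[:,2:]
def snap(n,f):
    im=vision.get_image(n)[:,:,::-1].copy(); cv2.imwrite('pics/'+f,im); return im
E
python3 - <<'E'
from h import *
for n in('top','side'):
    snap(n,n+'0.png'); K,R,t=cam(n); print(n,K[0,0],(-R.T@t).round(),R.round(2).tolist())
o=readout.get_obs(); print(o['t'],o['ee_pos'],o['orientation'],o['width'])
E
```

```text
top 624.6844417161172 [ 548.   59. 1154.] [[0.0, -1.0, -0.01], [-1.0, -0.0, -0.07], [0.07, 0.01, -1.0]]
side 511.2332712497042 [ 291. -682.  596.] [[0.92, -0.4, -0.0], [-0.21, -0.47, -0.86], [0.35, 0.79, -0.51]]
0.1 [176.03529378 599.28943516 301.97899543] [-4.47360080e-01 -3.10932523e+00  2.13005750e-03] 87.73626039431205
```

View pics/top0.png

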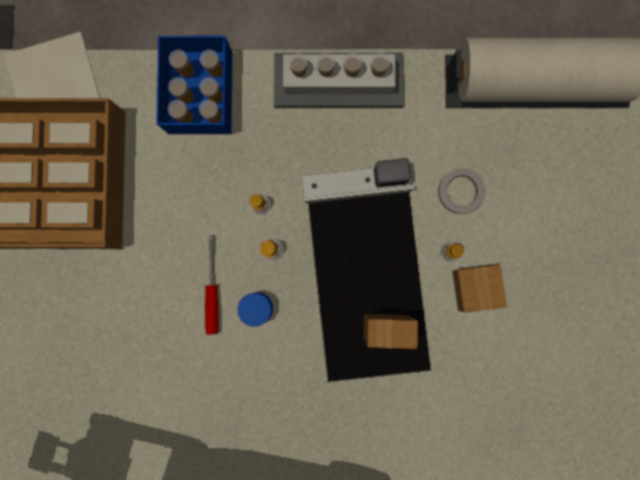

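View pics/side0.png

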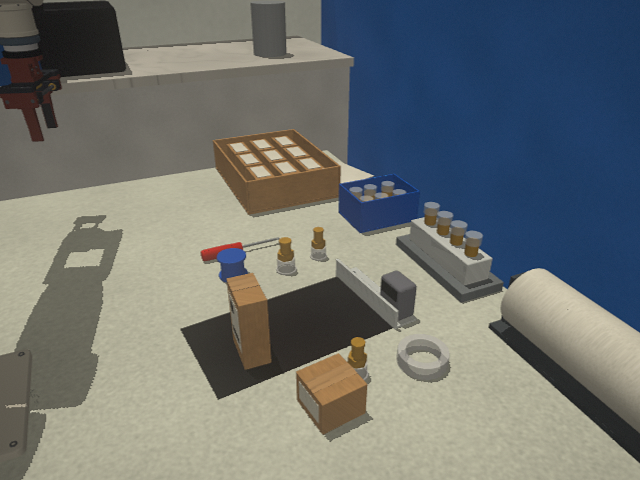

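The top view shows the mat with corners near (308,201), (410,194), (430,369) and (328,381). The backstop is at its far end, with its front top edge from about (304,201) to (414,191), and the standing carton is near (391,331). The side view agrees: the label faces the robot and the nearby bystanders are clear of the push lane.

```bash
cat > m.py <<'E'
from h import *
im=cv2.imread('pics/top0.png'); hsv=cv2.cvtColor(im,cv2.COLOR_BGR2HSV)
dark=(hsv[:,:,2]<45).astype('uint8'); dark[:, :300]=0; dark[:,440:]=0; dark[:185]=0;dark[390:]=0
wood=((hsv[:,:,0]>5)&(hsv[:,:,0]<22)&(hsv[:,:,1]>80)&(hsv[:,:,2]>60)).astype('uint8'); 
w=wood.copy(); w[:, :340]=0; w[:,435:]=0; w[:290]=0; w[380:]=0
c=max(cv2.findContours(dark|w,0,2)[0],key=cv2.contourArea); h=cv2.convexHull(c)
mr=cv2.minAreaRect(h); b=cv2.boxPoints(mr); print('matpx',b.round(1).tolist()); B=ray('top',b,1); print(B.round(1).tolist()); print(np.linalg.norm(np.diff(B,axis=0),axis=1))
cc=max(cv2.findContours(w,0,2)[0],key=cv2.contourArea); b=cv2.boxPoints(cv2.minAreaRect(cc)); print('carton all',b.round(1).tolist())
cr=cv2.resize(im[150:400,280:450],None,fx=3.4,fy=2.4*1,interpolation=2)
cr=cv2.resize(im[290:390,340:440],None,fx=6,fy=6,interpolation=2); 
s=cv2.imread('pics/side0.png'); c2=cv2.resize(s[265:375,210:285],(409,600),interpolation=2)
out=np.zeros((600,800,3),'uint8'); out[:,:400]=cr[:600,:400+0] if 0 else cv2.resize(im[300:360,355:430],(400,320),interpolation=2)[np.r_[0:320,[319]*280]]
out[:,400:]=c2[:,:400]; out[330:600,:400]=cv2.resize(im[150:210,295:420],(400,270),interpolation=2)
cv2.imwrite('pics/crop0.png',out)
E
python3 m.py
```

```text
matpx [[308.1000061035156, 202.1999969482422], [409.5, 190.8000030517578], [429.70001220703125, 369.29998779296875], [328.29998779296875, 380.70001220703125]]
[[676.8, 105.5, 1.0], [698.4, -82.6, 1.0], [371.5, -117.3, 1.0], [350.1, 67.2, 1.0]]
[189.35554645 328.74896289 185.74576183]
carton all [[366.0, 347.20001220703125], [367.0, 317.8999938964844], [417.8999938964844, 319.70001220703125], [416.8999938964844, 349.0]]
```

View pics/crop0.png

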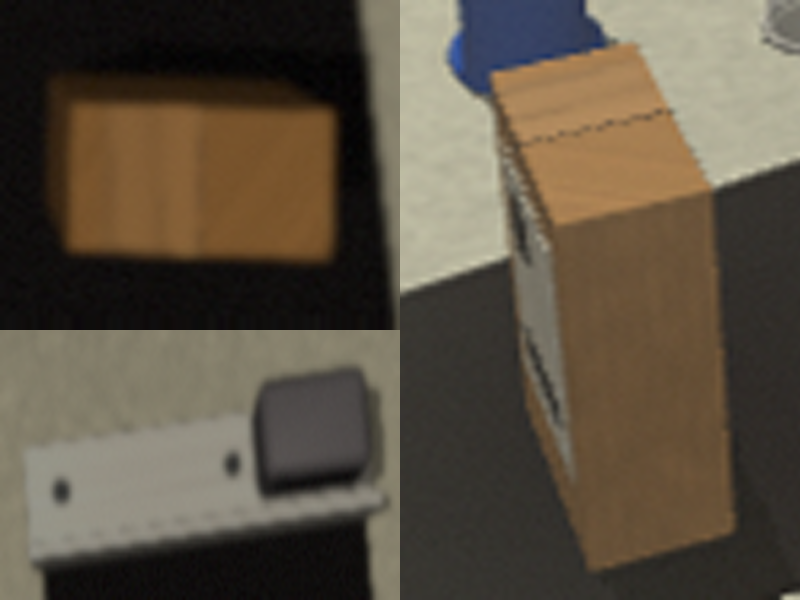

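The crops show the carton's top face at about (367.7,319.1), (418.2,320.3), (417.4,349.1) and (367.4,346.9) px. The plate's front edge runs from about (306,201) to (415,189) px. I'll fit the mat edges line by line.

Run:
```python
from h import *
C=ray('top',[[367.75,319.1],[418.2,320.25],[417.4,349.1],[367.4,346.9]],131); print(C.round(1).tolist(),'mean',C.mean(0).round(1))
d=C-np.roll(C,-1,0);print(np.linalg.norm(d,axis=1).round(1)); 
for a,b in((3,0),(2,1),(1,0),(2,3)): v=C[b]-C[a]; print(np.arctan2(v[1],v[0]).round(3), (np.arctan2(v[1],v[0])-np.pi/2).round(3))
im=cv2.imread('pics/top0.png'); g=cv2.cvtColor(im,cv2.COLOR_BGR2GRAY).astype(float); g=cv2.GaussianBlur(g,(3,3),0)
def cross(v,lo,s,th=60):
    i=lo
    while v[i]<th: i+=s
    return i-s+s*(th-v[i-s])/(v[i]-v[i-s])
L=[(cross(g[r],350,-1),r) for r in range(215,370,3) if g[r,350]<50]
R=[(cross(g[r],395,1),r) for r in list(range(215,300,3)) if g[r,395]<50]
F=[(c,cross(g[:,c],225,-1)) for c in range(314,405,3)]
N=[(c,cross(g[:,c],360,1)) for c in range(335,425,3)]
for n,p in zip('LRFN',(L,R,F,N)):
    W=ray('top',np.array(p),1)[:,:2]
    f=cv2.fitLine(W.astype('f4'),cv2.DIST_HUBER,0,.01,.01).ravel(); f*=np.sign(f[0]) if 0 else 1
    nrm=np.array([-f[1],f[0]]); res=np.abs((W-f[2:])@nrm).max()
    print(n,f.round(3).tolist(),'ang',np.arctan2(f[1],f[0]).round(3),'res',res.round(1),W[0].round(1),W[-1].round(1))
# plate top edge check, side view base
Fp=np.array([[304,201],[415,190]]);print(ray('top',Fp,40).round(1).tolist())
b=[proj('side',[x,y,0]).round(0).tolist() for x,y in((676,105),(698,-82))];print(b)
print('side base of carton', ray('side',[[210+590*75/409,265+570*110/600],[210+(735-400)*75/409,265+535*110/600],[210+(590-400)*75/409,265+570*110/600]],1).round(1).tolist())
```

```text
[[471.5, 2.5, 131.0], [469.9, -79.4, 131.0], [423.5, -77.8, 131.0], [426.7, 3.1, 131.0]] mean [447.9 -37.9 131. ]
[81.9 46.4 80.9 44.7]
-0.014 -1.585
-0.035 -1.606
1.552 -0.019
1.531 -0.04
L [0.9929999709129333, 0.11400000005960464, 514.822998046875, 87.17500305175781] ang 0.115 res 0.6 [653.  102.8] [373.   70.7]
R [0.9929999709129333, 0.11400000005960464, 579.0850219726562, -94.02200317382812] ang 0.115 res 0.5 [653.3 -85.7] [ 498.7 -103.3]
F [0.11299999803304672, -0.9940000176429749, 689.7470092773438, 2.744999885559082] ang -1.458 res 0.3 [679.3  94.6] [698.2 -72.4]
N [0.11400000005960464, -0.9929999709129333, 358.5010070800781, -9.920000076293945] ang -1.456 res 0.4 [350.8  55. ] [ 369.4 -103.3]
[[674.6, 111.3, 40.0], [694.7, -87.6, 40.0]]
[[[337.0, 277.0]], [[393.0, 328.0]]]
side base of carton [[533.0, -123.7, 1.0], [468.6, -79.3, 1.0], [424.4, -75.8, 1.0]]
```

Request:
{"name": "servo_tool", "arguments": {"plan": [[[0,0.45,-0.88,0,0,0,0.5],[0,0.45,-0.88,0,0,0,0.5],[0,0.45,-0.88,0,0,0,0.5],[0,0.45,-0.88,0,0,0,0.5],[0,0.45,-0.88,0,0,0,0.5]]]}}

```text
t: 0.52
ee_pos: [266.4, 421.8, 302.3]
orientation: [-0.102, -3.14, 0.001]
ft_force: [0.0, 0.1, 0.5]
width: 58.1
grasp_force: 0.0
```

Request:
{"name": "servo_tool", "arguments": {"plan": [[[0,0.45,-0.88,0,0,0,0.5],[0,0.45,-0.88,0,0,0,0],[0,0.45,-0.88,0,0,0,0],[0,0.45,-0.88,0,0,0,0],[0,0.45,-0.88,0,0,0,0]]]}}

```text
t: 0.93
ee_pos: [356.4, 245.8, 302.6]
orientation: [-0.037, -3.141, 0.0]
ft_force: [1.5, -0.6, 0.9]
width: 44.2
grasp_force: 0.0
```

Request:
{"name": "servo_tool", "arguments": {"plan": [[[0,0.2,-0.88,0,0,0,0],[0,0,-0.88,0,0,0,0],[0,0,-0.88,0,0,0,0],[0,0,-0.88,0,0,0,0],[0,0,-0.88,0,0,0,0]]]}}

```text
t: 1.35
ee_pos: [363.7, 70.0, 302.6]
orientation: [-0.037, -3.141, 0.0]
ft_force: [0.4, -0.1, 0.4]
width: 43.7
grasp_force: 0.0
```

Request:
{"name": "servo_tool", "arguments": {"plan": [[[0,0.18,-0.89,0,0,0,0],[0,0.18,-0.89,0,0,0,0],[0,0.18,-0.89,0,0,0,0],[0,0,0,-0.95,0,0,0],[0,0,0,-0.95,0,0,0]]]}}

```text
t: 1.77
ee_pos: [387.7, -37.5, 227.4]
orientation: [0.045, 3.134, -0.001]
ft_force: [0.2, 0.3, -0.5]
width: 43.8
grasp_force: 0.0
```

Request:
{"name": "servo_tool", "arguments": {"plan": [[[0,0,0,-0.95,0,0,0],[0,0,0,0,0,0,0]]]}}

```text
t: 1.93
ee_pos: [381.9, -35.1, 183.0]
orientation: [-0.039, -3.128, -0.002]
ft_force: [-1.4, 0.3, -0.3]
width: 44.0
grasp_force: 0.0
```

Run:
```python
from h import *
a=snap('top','t1.png');b=snap('side','s1.png')
out=np.zeros((480,800,3),'uint8');out[:,:400]=cv2.resize(a[220:400,290:440],(400,480));out[:,400:]=cv2.resize(b[180:400,160:340],(400,480));cv2.imwrite('pics/c1.png',out)
```

```text
(no output)
```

View pics/c1.png

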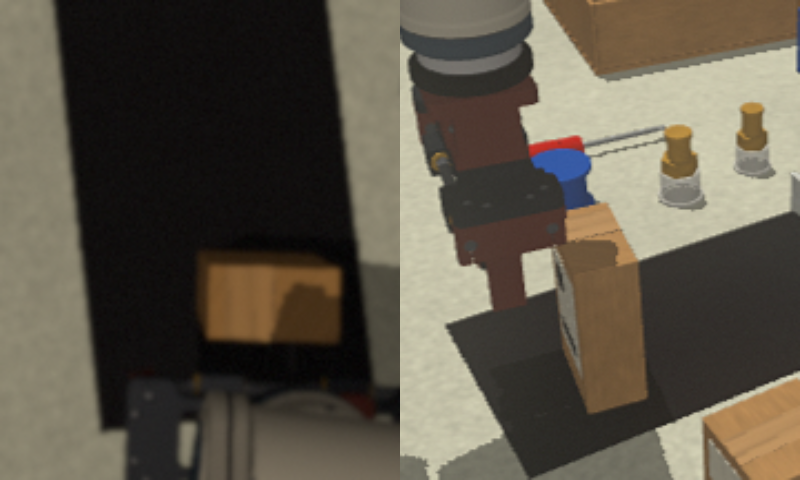

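The gripper stands behind the label face, roughly centred on the carton, with the fingertips about 30 mm short of it and about 27 mm below its top. Next is the topple.

Request:
{"name": "servo_tool", "arguments": {"plan": [[[0,0.2,0,0,0,0,0],[0,0.2,0,0,0,0,0],[0,0.2,0,0,0,0,0],[0,0.2,0,0,0,0,0],[0,0.2,0,0,0,0,0]]]}}

```text
t: 2.45
ee_pos: [427.4, -35.1, 190.0]
orientation: [0.037, 3.138, -0.0]
ft_force: [-0.4, 0.9, 1.8]
width: 44.0
grasp_force: 0.2
```

Request:
{"name": "servo_tool", "arguments": {"plan": [[[0,0.2,0,0,0,0,0],[0,0.2,0,0,0,0,0],[0,0.2,0,0,0,0,0],[0,0.2,0,0,0,0,0],[0,0.1,0,0,0,0,0]]]}}

```text
t: 2.87
ee_pos: [463.1, -35.2, 188.7]
orientation: [0.038, 3.141, -0.0]
ft_force: [0.2, 0.3, 0.0]
width: 44.0
grasp_force: 0.0
```

Run:
```python
from h import *
b=snap('side','s2.png');a=snap('top','t2.png')
out=np.zeros((480,800,3),'uint8');out[:,:400]=cv2.resize(a[180:360,290:440],(400,480));out[:,400:]=cv2.resize(b[180:400,160:400],(400,480));cv2.imwrite('pics/c2.png',out)
```

```text
(no output)
```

View pics/c2.png

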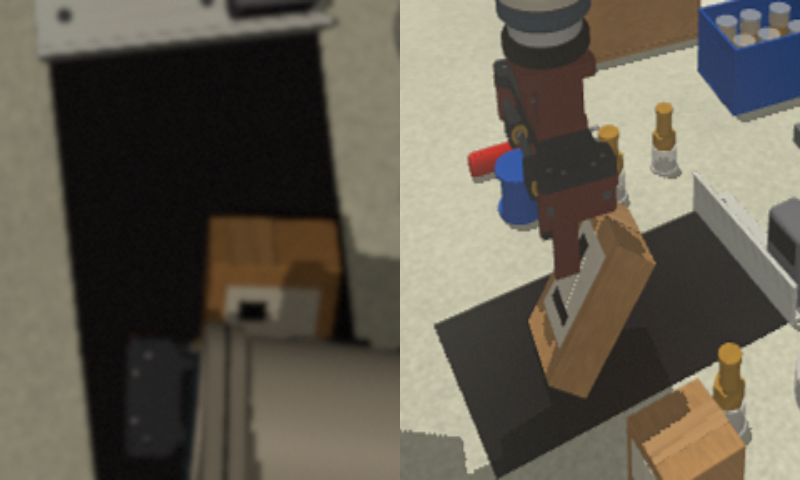

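The carton is leaning about 35° and falling freely: the finger force is 0 and the label is turning up. I'm retreating and squaring the tool to the station.

Request:
{"name": "servo_tool", "arguments": {"plan": [[[0,-0.3,0,0,0,0,0],[0,-0.3,0,0,0,0,0.4],[0,-0.3,0,0,0,0,0.4],[0,-0.3,0,0,0,0,0.4],[0,-0.3,0,0,0,0,0.4]]]}}

```text
t: 3.38
ee_pos: [399.5, -35.1, 188.5]
orientation: [0.184, -3.135, -0.0]
ft_force: [0.6, 0.2, -0.1]
width: 43.7
grasp_force: 0.0
```

Request:
{"name": "servo_tool", "arguments": {"plan": [[[0,-0.4,0,0,0,0,0],[0,0,0,0,0,0,0],[0,0,0,0,0,0,0],[0,0,0,0,0,0,0],[0,0,0,0,0,0,0]]]}}

```text
t: 3.8
ee_pos: [386.6, -35.2, 188.9]
orientation: [-0.181, 3.135, -0.0]
ft_force: [0.1, -0.2, -0.4]
width: 43.9
grasp_force: 0.0
```

Run:
```python
from h import *
b=snap('side','s3.png');a=snap('top','t3.png')
out=np.zeros((540,800,3),'uint8');out[:,:400]=cv2.resize(a[200:335,330:430],(400,540));out[:,400:]=cv2.resize(b[230:420,210:350],(400,540));cv2.imwrite('pics/c3.png',out)
```

```text
(no output)
```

View pics/c3.png

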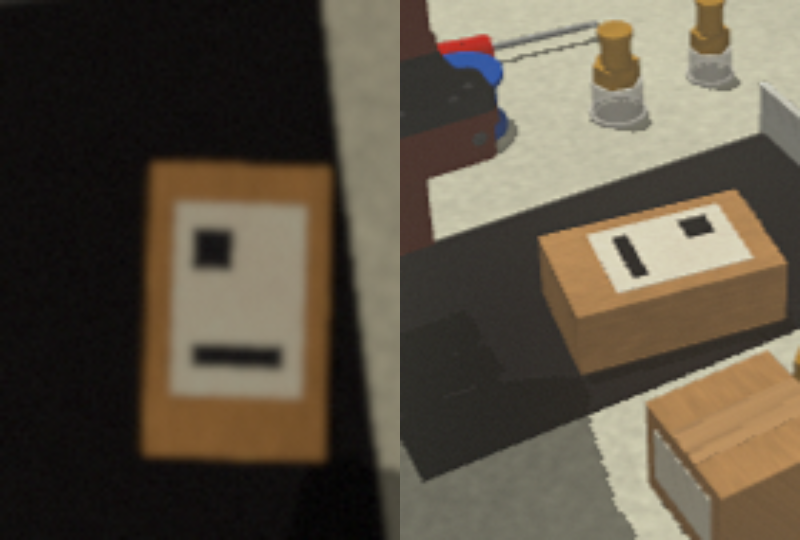

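The carton lies flat with its label up. Its top corners are at about (367.5,240), (413,241.3), (412,315.5) and (365.5,315) px.

Run:
```python
from h import *
C=ray('top',[[367.5,240],[413,241.25],[412,315.5],[365.5,315]],46)[:,:2];print(C.round(1).tolist(),C.mean(0))
u=np.array([.9935,.1138]);n=np.array([-.1138,.9935])
print('gap',(685.5-C@u).round(1),'lat',(C@n+65.65).round(1))
for m in((478,-35),): print(np.dot(m,u),np.dot(m,n)+65.65)
```

```text
[[604.5, -2.0], [602.5, -82.7], [471.7, -80.1], [472.3, 1.7]] [537.72876089 -40.77369403]
gap [ 85.2  96.4 226.  216.1] lat [ -5.2 -85.1 -67.6  13.6]
470.91 -23.518900000000002
```

Request:
{"name": "servo_tool", "arguments": {"plan": [[[0,0.1,-0.15,-0.75,0,0,0],[0,0.1,-0.15,-0.75,0,0,0],[0,0.3,-0.03,-0.65,0,0,0],[0,0.4,0,0,0,0,0],[0,0.4,0,0,0,0,0]]]}}

```text
t: 4.32
ee_pos: [437.4, -48.4, 100.6]
orientation: [0.181, -3.132, -0.001]
ft_force: [-0.2, 0.6, -0.3]
width: 43.7
grasp_force: 0.0
```

Request:
{"name": "servo_tool", "arguments": {"plan": [[[0,0.2,0.02,0,0,0,0],[0,0.15,0.02,0,0,0,0],[0,0.15,0.02,0,0,0,0],[0,0.15,0.015,0,0,0,0],[0,0.15,0.015,0,0,0,0]]]}}

```text
t: 4.73
ee_pos: [469.5, -44.6, 102.8]
orientation: [0.182, -3.135, -0.0]
ft_force: [-1.0, 0.1, -0.5]
width: 43.9
grasp_force: 0.5
```

Request:
{"name": "servo_tool", "arguments": {"plan": [[[0,0.16,0.018,0,0,0,0],[0,0.16,0.018,0,0,0,0],[0,0.16,0.018,0,0,0,0],[0,0.16,0.018,0,0,0,0],[0,0.16,0.018,0,0,0,0]]]}}

```text
t: 5.15
ee_pos: [501.9, -41.1, 102.7]
orientation: [0.182, -3.135, -0.0]
ft_force: [-3.1, -0.4, 3.3]
width: 43.9
grasp_force: 1.7
```

Request:
{"name": "servo_tool", "arguments": {"plan": [[[0,0.16,0.018,0,0,0,0],[0,0.16,0.018,0,0,0,0],[0,0.16,0.018,0,0,0,0],[0,0.16,0.018,0,0,0,0],[0,0,0,0,0,0,0]]]}}

```text
t: 5.57
ee_pos: [529.5, -38.2, 102.9]
orientation: [-0.182, 3.133, -0.001]
ft_force: [0.5, 0.3, -0.4]
width: 44.1
grasp_force: 0.0
```

Run:
```python
from h import *
b=snap('side','s4.png');a=snap('top','t4.png')
out=np.zeros((540,800,3),'uint8');out[:,:400]=cv2.resize(a[175:310,330:430],(400,540));out[:,400:]=cv2.resize(b[210:400,260:400],(400,540));cv2.imwrite('pics/c4.png',out)
```

```text
(no output)
```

View pics/c4.png

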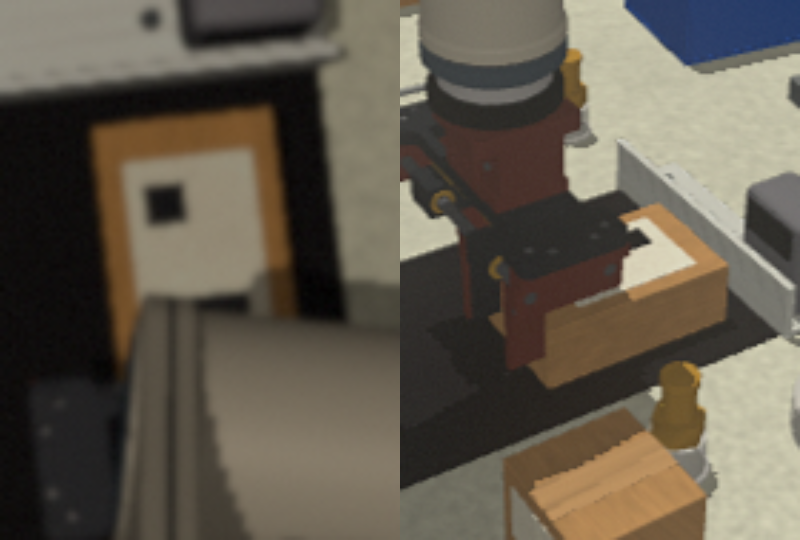

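The carton is square to the plate, with about 20 mm of gap left. I'll go on slowly and watch the force.

Request:
{"name": "servo_tool", "arguments": {"plan": [[[0,0.11,0.012,0,0,0,0],[0,0.11,0.012,0,0,0,0],[0,0.11,0.012,0,0,0,0],[0,0.11,0.012,0,0,0,0]]]}}

```text
t: 6.0
ee_pos: [545.4, -36.3, 102.6]
orientation: [-0.181, 3.136, -0.0]
ft_force: [-1.2, -0.2, -1.1]
width: 43.9
grasp_force: 0.5
```

Request:
{"name": "servo_tool", "arguments": {"plan": [[[0,0.05,0.006,0,0,0,0],[0,0.05,0.006,0,0,0,0]]]}}

```text
t: 6.17
ee_pos: [549.0, -35.9, 102.7]
orientation: [0.182, -3.135, -0.0]
ft_force: [-4.1, -1.3, 3.1]
width: 44.1
grasp_force: 1.8
```

Request:
{"name": "servo_tool", "arguments": {"plan": [[[0,0.05,0.006,0,0,0,0],[0,0.05,0.006,0,0,0,0]]]}}

```text
t: 6.33
ee_pos: [550.6, -35.5, 102.4]
orientation: [0.182, -3.13, -0.0]
ft_force: [-14.0, -4.1, 12.2]
width: 43.9
grasp_force: 7.5
```

Request:
{"name": "servo_tool", "arguments": {"plan": [[[0,0.03,0.003,0,0,0,0],[0,0,0,0,0,0,0]]]}}

```text
t: 6.5
ee_pos: [550.8, -35.5, 102.3]
orientation: [0.181, -3.128, -0.001]
ft_force: [-12.6, -3.3, 11.0]
width: 44.3
grasp_force: 6.7
```

The carton is against the plate with about 13 N, at the expected position. Next I back off and check.

Request:
{"name": "servo_tool", "arguments": {"plan": [[[0,-0.1,-0.011,0,0,0,0],[0,-0.3,-0.034,0,0,0,0],[0,-0.6,-0.068,0,0,0,0],[0,-0.8,-0.09,0,0,0,0],[0,-0.8,-0.09,0,0,0,0]]]}}

```text
t: 6.92
ee_pos: [450.3, -47.1, 102.9]
orientation: [-0.182, 3.133, -0.001]
ft_force: [-0.7, -0.7, 0.0]
width: 43.6
grasp_force: 0.0
```

Request:
{"name": "servo_tool", "arguments": {"plan": [[[0,-0.8,0,0.5,0,0,0],[0,-0.6,0,0.5,0,0,0],[0,0,0,0.5,0,0,0],[0,0,0,0,0,0,0],[0,0,0,0,0,0,0]]]}}

```text
t: 7.33
ee_pos: [395.8, -47.2, 163.7]
orientation: [-0.181, 3.131, -0.002]
ft_force: [-0.2, 0.4, 0.6]
width: 44.1
grasp_force: 0.0
```

Run:
```python
from h import *
b=snap('side','s5.png');a=snap('top','t5.png')
out=np.zeros((540,800,3),'uint8');out[:,:400]=cv2.resize(a[175:310,330:430],(400,540));out[:,400:]=cv2.resize(b[210:400,260:400],(400,540));cv2.imwrite('pics/c5.png',out)
a0=cv2.imread('pics/top0.png'); d=cv2.absdiff(a,a0).max(2)
for n,(x0,x1,y0,y1) in dict(left=(195,300,180,345),right=(432,520,160,320)).items(): print(n,d[y0:y1,x0:x1].max())
```

```text
left 9
right 61
```

View pics/c5.png

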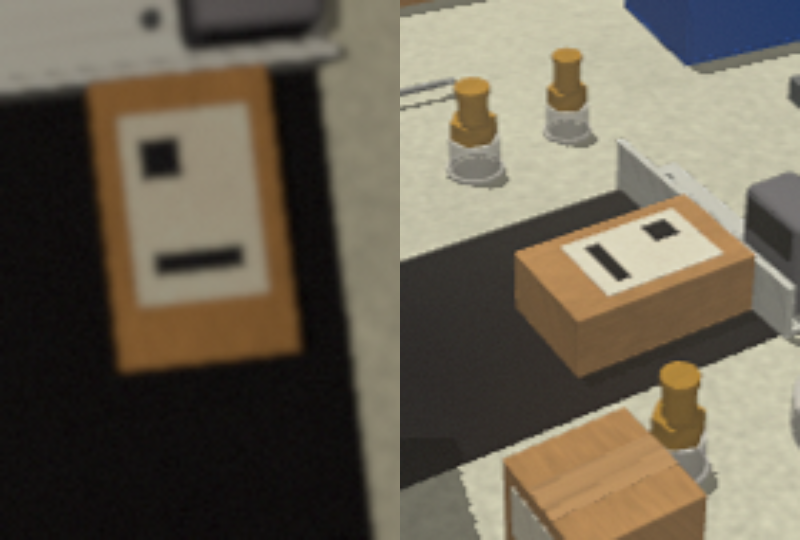

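The carton lies flat, label up, flush and square against the plate and inside the mat. The left bystanders are unchanged in the image. The change on the right looks like the arm's shadow, since the fitting and the short carton appear in place in the side view. I'm handing it in.

```bash
python3 -c "
from workcell import close_job; print(close_job())"
```

```text
the job is handed in; nothing more can be done
None
```

I handed the job in at about 7.5 s with the carton lying flat, label up, flush and square against the backstop and within the mat's width; the other items look unmoved in the images, but no verdict was returned.

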